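Close up the card drawer and the box file

ROBOT

A 6-joint arm with a two-finger parallel gripper is mounted at the origin on the work surface. World frame = base frame: x ahead of the robot, y to its left, z up, the work surface at z = 0. Lengths are in mm, angles in rad, forces in N, time in s.
With the tool pointing down it reaches from about 300 to 775 mm from the base axis. Payload 14.6 kg.
Tool frame: the origin (TCP) lies midway between the tips of the shut fingers; the grasp point (between the pads) lies 19 mm behind it (manip.grasp_offset is the distance from the TCP to the grasp point, in mm); z points along the fingers, y is the line along which they close (so a half turn about z gives the same grasp; the last joint's range is limited). The gripper opens to 94 mm and grips with 3 to 60 N. Pads are 16 mm wide; open, the fingers measure 119 mm over their backs; the gripper's body (75 mm by 177 mm) begins 78 mm behind the grasp point.
Start: joints at [1.038, 0.3, 1.521, -0, 1.321, -0.067], TCP at [247.022, 491.396, 205.446] pointing down, gripper open.
Joint ranges: [-3.03, 3.03], [-0.79, 2.21], [0.23, 2.52], [-1.04, 4.18], [0, 3.07], [-2.55, 2.55]. Speed limits (rad/s): [2.22, 2.22, 2.57, 3.14, 3.14, 3.14].

INTERFACE

Orientations are given as [roll, pitch, yaw] about the fixed x, y, z axes, in that order (R = Rz(yaw) Ry(pitch) Rx(roll)).
In Python, from cell import manip, viewer gives the robot as it stands. The module is installed in compiled form; this text tells all that it offers.
- The arm moves only by the tool move_arm, never from a script. Its argument "moves" is a list of rows, each a list of 4 numbers: the shift along the tool's x, y, z in m, then the turn about the tool's z in rad. A call has 1 to 12 rows; each row is the pose to reach, as a shift and turn from the pose commanded when the call began, along the tool's axes at that moment; what a row does not reach only later rows make up. A row lasts 1/10 s, in which the tool goes at most 50 mm and 8.59 degrees, less where a joint would pass 70% of its speed; a pose out of reach is approached as far as the arm can. A call with a gripper value outside its range is refused whole. "jaw" is the finger opening in m, from 0 to 0.094, set as the call begins (left out, the last holds). The fingers move at their own pace and stop on an object; "squeeze" is the grip in N (left out, the last holds). Time passes only in rows, so rows that repeat a pose let the fingers close. It gives the time, the measured TCP pose, the force, the opening and the grip force at its end, in the units of the state.
- manip.read_state(): the state, without advancing time (a new reading comes with each control period).
- viewer.camera(name): name is "scene" or "side" or "wrist"; returns a dict with "frame" (384x512x3 uint8, blue, green, red), "z_map" (384x512 float32, mm along the optical axis (not along the pixel's ray), 0 where there is no reading), "fx", "fy", "cx", "cy" (pixels), "origin" and "orientation" of the camera in the world. Camera axes: x right, y down, z forward; pixel columns grow to the right and rows downward; lengths in mm; the calibration is good to about 2 mm. A picture is of the moment at which its call begins.
- manip.sign_off(): hands the job in; it is judged then, once.
The state is a dict: "clock": time; "joints": joint angles; "qd": joint speeds; "effort": joint torques, N m; "eef_pos": TCP position; "eef_rot": TCP orientation; "wrist_force": force on the tool from outside, world axes, zero at the start; "moment": the same for the moment, N m; "finger_gap": finger opening in mm; "finger_force": force on a finger pad.
Only numpy, scipy, OpenCV 4.12 (cv2) and the standard library are available. Lean on these libraries where they do the work, as an engineer would, in place of code of your own. Each camera call takes 0.05 s, during which the arm holds its last target. There are 200 camera calls.

TASK

Close up the records for the night by pushing with your fingertips, picking nothing up: gently push the drawer that is full of index cards fully home, and gently press the propped-up lid of the box file down until it is shut, in either order. Leave the empty card drawer pulled out just as it is, do not lift or shift the box file, and do not disturb the mug, the stapler or the rubber stamp.

Things in the scene. Friction and masses are not known exactly. Their poses are not given: they have to be found in the camera images.
- file_full: Grey steel index-card file fixed to the desk: case 220 mm deep (x), 140 wide (y), 100 high, one drawer in front. Origin on the desk top under the middle of the case's front edge; +x points into the case, away from the robot; yaw within 0.12 rad. Its drawer is packed with index cards. The two files and the box file stand side by side in any order.
- drawer_full (a joint): Slide of the card-filled drawer in m: 0 shut (a hard stop), grows as it comes out towards the robot (file's -x); starts 0.055 to 0.11. Sliding friction about 2 N plus 6 N per m/s; stays where it is left. Moving drawer mass 0.35 to 0.7 kg.
- front_full (a point): Centre of the outer face of the card-filled drawer's front, 50 mm above the desk, axes as the file's, moving with the drawer. Flat plate 136 mm wide, 12 thick, 4 to 96 mm above the desk; shut, its outer face is 12 mm in front of the case's edge. An 18 mm ball knob stands out 23 mm at its middle, 30 mm above the desk; the face is clear above 40 mm.
- file_empty: Grey steel index-card file fixed to the desk: case 220 mm deep (x), 140 wide (y), 100 high, one drawer in front. Origin on the desk top under the middle of the case's front edge; +x points into the case, away from the robot; yaw within 0.12 rad. This one's drawer is empty, showing a bare steel tray.
- drawer_empty (a joint): Slide of the empty drawer in m, same meaning and friction; starts 0.055 to 0.11 and is to be left there.
- front_empty (a point): The same point on the empty drawer's front plate, which is identical from outside.
- box_file: White box file lying loose on the desk, 180 mm (x) by 240 (y), 70 high without its lid, about 0.9 kg, papers inside. Origin at the centre of its underside; x points away from the robot (yaw within 0.12 rad), z up. Its lid is hinged along its far (+x) top edge.
- lid (a joint): Lid angle in rad: 0 shut flat on the box (a stop), grows as its near edge swings up; starts 0.45 to 0.95. A stiff hinge (0.17 N m of friction) keeps it where it is left; about 1 to 2 N down on the near edge moves it.
- lid_hinge (a point): Middle of the hinge line, on the lid's underside at the far edge, 70 mm above the desk. Its axes turn with the lid: the lid (flat, 8 mm thick, 240 mm wide) runs 180 mm from here along its -x, and z is the outward normal of its top face.
- lid_edge (a point): Middle of the lid's free near edge, on its top face; moves with the lid (78 mm above the desk when shut).
- mug: White mug, 80 mm across, 90 high, with a side handle, standing loose off to the right. Origin at the centre of its underside. Leave alone.
- stapler: Black desk stapler lying loose, 130 mm by 34, 61 high, on the near part of the desk. Origin at the centre of its underside, x along its length. Leave alone.
- stamp: Rubber stamp standing loose: black block 55 by 32 mm with a wooden grip, 72 high overall, on the near part of the desk. Origin at the centre of its underside. Leave alone.

How it is judged (in metres and radians):
At the end, for the whole second after the job is handed in: The card-filled drawer is within 4 mm of fully shut and at rest; the lid is within 0.035 rad (about 6 mm at its edge) of shut; the empty drawer is within 12 mm of where it began; the box file, mug, stapler and stamp are within 30 mm of where they began (value of joint drawer_full below 0.004 m and value of joint lid below 0.035 rad and distance of front_empty from where it was at the start of the episode below 0.012 m and distance of each of box_file, mug, stapler, stamp from where it was at the start of the episode below 0.03 m and velocity of joint drawer_full between -0.01 and 0.01 m/s and linear speed of box_file below 0.02 m/s); the robot touches nothing.
It fails at once if the empty drawer was moved more than 12 mm (distance of front_empty from where it was at the start of the episode above 0.012 m).
It fails at once if the card drawer was slammed (faster than 0.4 m/s) (velocity of joint drawer_full below -0.4 m/s).
It fails at once if the lid was slammed (faster than 3 rad/s) (velocity of joint lid below -3 rad/s).
It fails at once if the box file was lifted (10 mm) or shifted (30 mm) (height (world z) of box_file above 0.01 m or distance of box_file from where it was at the start of the episode above 0.03 m).
It fails at once if the mug, stapler or stamp was lifted, tipped or shifted more than 30 mm (distance of any of mug, stapler, stamp from where it was at the start of the episode above 0.03 m or angle between any of mug, stapler, stamp's own z axis and vertical above 0.5 rad).
It also fails if it takes over 53 s, if anything falls off the work surface, if the arm or the gripper's body presses on something with over 40 N, if the wrist force passes 120 N, or if a joint passes its speed limit or range.

## Working session

There is one attempt and no reset: what is moved stays moved. The work goes in short steps, Python scripts to look and compute and a tool call to move; the robot and the scene stay as the last step left them, time stands still between calls to the robot, and variables do not carry over. Pictures are saved under pics/ and viewed, at most 10 in all, crops included, and the job is handed in when it is done.

Besides the shell and the picture viewer there is one more tool, called after "Request:" by a JSON object that holds its "api" and its "payload", one argument or row to a line. move_arm: Moves the arm, as the interface text tells. Its arguments: {"type":"object","properties":{"moves":{"type":"array"},"jaw":{"type":"number"},"squeeze":{"type":"number"}},"required":["moves"]}

```bash
mkdir -p pics; cat > h.py <<'E'
import numpy as np, cv2
from scipy.spatial.transform import Rotation as R
from cell import manip, viewer
def cloud(c):
    z=c["z_map"].astype(float); v,u=np.mgrid[:z.shape[0],:z.shape[1]]
    P=np.stack([(u-c["cx"])/c["fx"]*z,(v-c["cy"])/c["fy"]*z,z],-1)
    o=np.array(c["orientation"],float)
    M=o if o.shape==(3,3) else R.from_euler("xyz",o).as_matrix()
    W=P@M.T+np.array(c["origin"]); W[z==0]=np.nan
    return W
E
python3 - <<'E'
from h import *
a=viewer.camera("scene");b=viewer.camera("side")
np.savez("c0.npz",a=a["frame"],A=cloud(a),b=b["frame"],B=cloud(b))
for c in(a,b): print(c["origin"],c["orientation"],c["fx"])
cv2.imwrite("pics/scene0.png",a["frame"]);cv2.imwrite("pics/side0.png",b["frame"])
s=manip.read_state();print(s)
E
```

```text
[1158.07536322 -345.33109394  682.47586178] [-2.30195705e+00  7.92113417e-04  1.21692643e+00] 347.50312173552686
[  173.86525498 -1255.84518566   770.28325205] [-2.10432916 -0.00545302 -0.30948891] 434.82208200287835
{'clock': 0.1, 'joints': array([ 1.03837665e+00,  3.00361893e-01,  1.52151200e+00, -6.01110726e-05,
        1.32067515e+00, -6.65715212e-02]), 'qd': array([ 0.00028169, -0.00223735, -0.00162317, -0.00088164,  0.00118834,
        0.00076084]), 'effort': array([ 7.53161476e-04, -5.32648444e+01, -3.53291309e+01,  7.08883186e-02,
        2.34241365e-02, -4.59879004e-05]), 'eef_pos': array([246.9368221 , 491.19538155, 204.97545231]), 'eef_rot': array([-3.14063451e+00, -5.52380003e-06,  2.67575940e+00]), 'wrist_force': array([ 0.11333894, -0.51386622,  0.00573266]), 'moment': array([-0.00712039,  0.04756197, -0.01126342]), 'finger_force': 0.0, 'finger_gap': 94.24545508084631}
```

View pics/scene0.png

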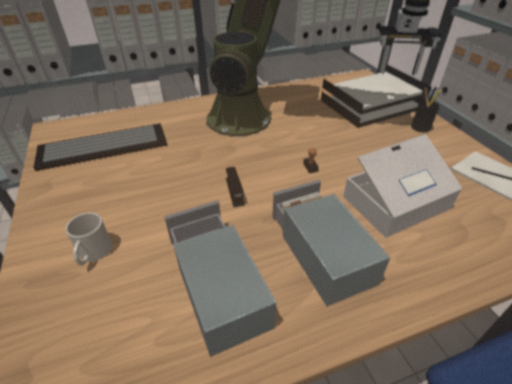

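View pics/side0.png

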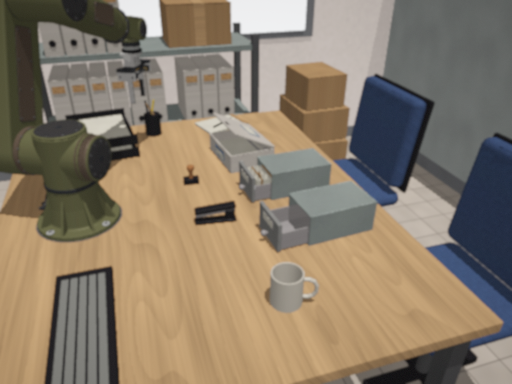

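The scene picture shows two grey files, with the middle one's drawer front at (297,190) and pale contents, and the one near the mug with its front at (193,215) and a bare tray. The box file's lid is propped up at (405,180). In the side view the middle file at (257,178) shows beige cards, and the one at (285,225) looks bare. Next I'll measure these.

```bash
python3 - <<'E'
from h import *
d=np.load("c0.npz")
for f,W in((d["a"],d["A"]),(d["b"],d["B"])):
    m=(W[...,2]>88)&(W[...,2]<112)&(W[...,0]>250)&(W[...,0]<900)&(abs(W[...,1])<600)
    n,l,st,ce=cv2.connectedComponentsWithStats(m.astype(np.uint8))
    print("--")
    for i in range(1,n):
        if st[i,4]<12: continue
        P=W[l==i]; r=cv2.minAreaRect(P[:,:2].astype(np.float32))
        print(st[i],np.round(np.median(P,0)),np.round(P.min(0)),np.round(P.max(0)),np.round(cv2.boxPoints(r)).tolist(),np.round(np.median(f[l==i],0)))
# small objects
W=d["A"]
for nm,(u,v) in dict(mug=(90,235),stapler=(235,185),stamp=(312,158),lid=(420,180),lid2=(380,165),lid3=(440,180),fullin=(295,197),emptyin=(200,228)).items():
    print(nm,np.round(W[v-1:v+2,u-1:u+2].reshape(-1,3).mean(0)))
# occupancy map of near objects
for nm,(u0,u1,v0,v1) in dict(stapler=(222,250,160,210),stamp=(300,325,143,176),mug=(60,115,205,270),lid=(340,470,130,240)).items():
    P=W[v0:v1,u0:u1].reshape(-1,3);P=P[P[:,2]>8];print(nm,np.round(np.nanpercentile(P,[1,99],axis=0)))
# lid plane
P=W[130:230,345:462].reshape(-1,3);P=P[(P[:,2]>84)&(P[:,2]<260)]
c=np.median(P,0)
for k in range(6):
    n=np.linalg.svd(P-c)[2][2] if len(P)<5000 else np.linalg.svd((P-c)[::3],full_matrices=False)[2][2]
    e=abs((P-c)@n);P=P[e<max(4,20-4*k)];c=P.mean(0)
n*=np.sign(n[2]);print("lid",c,n,"angle",np.arccos(n[2]),"yaw",np.arctan2(n[1],n[0]),np.round(P.min(0)),np.round(P.max(0)),len(P),np.std((P-c)@n))
i=P[:,2]>np.percentile(P[:,2],97);print("top edge",P[i].mean(0),P[i].min(0),P[i].max(0))
cv2.imwrite("pics/crop.png",np.hstack([cv2.resize(d["a"][170:250,150:350],(400,300),interpolation=2)[:, :400],cv2.resize(d["b"][140:260,220:380],(400,300),interpolation=2)]))
E
```

```text
--
[418 103  14   9  50] [305. 591.  93.] [277. 580.  88.] [336. 600.  96.] [[277.0, 600.0], [277.0, 580.0], [336.0, 580.0], [336.0, 600.0]] [37. 39. 43.]
[ 374  164   83   46 1538] [659. 270. 100.] [617. 159.  88.] [697. 402. 112.] [[615.0, 400.0], [632.0, 158.0], [700.0, 163.0], [683.0, 405.0]] [166. 173. 182.]
[273 180  48  18 232] [552. -17.  94.] [541. -82.  88.] [559.  54.  98.] [[540.0, 54.0], [546.0, -82.0], [561.0, -81.0], [554.0, 54.0]] [ 99. 104. 109.]
[ 284  194  107   90 4956] [741. -10.  99.] [610. -80.  88.] [835.  70. 103.] [[607.0, 60.0], [614.0, -82.0], [836.0, -71.0], [829.0, 71.0]] [121. 124. 119.]
[164 201  55  21 297] [ 539. -291.   94.] [ 526. -356.   88.] [ 548. -222.   97.] [[524.0, -222.0], [533.0, -356.0], [549.0, -355.0], [540.0, -221.0]] [ 97. 102. 107.]
[ 75 213  13   5  18] [ 456. -542.   89.] [ 453. -555.   88.] [ 460. -528.   92.] [[452.0, -528.0], [455.0, -555.0], [460.0, -555.0], [457.0, -528.0]] [121. 134. 146.]
[ 91 213  11  10  21] [ 478. -503.   89.] [ 459. -518.   88.] [ 497. -497.   92.] [[456.0, -511.0], [460.0, -518.0], [497.0, -498.0], [493
[... 1494 characters left out ...]
 177.]
mug [ 529. -523.   86.]
stapler [ 443. -151.   58.]
stamp [386. 118.  44.]
lid [647. 292. 106.]
lid2 [588. 201. 138.]
lid3 [656. 353.  97.]
fullin [554. -20.  66.]
emptyin [ 545. -277.   33.]
stapler [[ 349. -165.    8.]
 [ 471. -128.   61.]]
stamp [[353. 101.   9.]
 [408. 132.  70.]]
mug [[ 454. -572.   10.]
 [ 561. -497.   90.]]
lid [[533.  19.   9.]
 [754. 407. 155.]]
lid [619.91117255 268.84576082 119.36301975] [0.43735556 0.04897155 0.89795429] angle 0.45569749665960796 yaw 0.11150745979528158 [530.  42.  84.] [705. 403. 158.] 4488 1.3473401311945374
top edge [547.2686415  264.27080613 155.55119893] [530.16645481 151.18201963 154.30376863] [563.64824529 386.55176542 158.11868593]
```

View pics/crop.png

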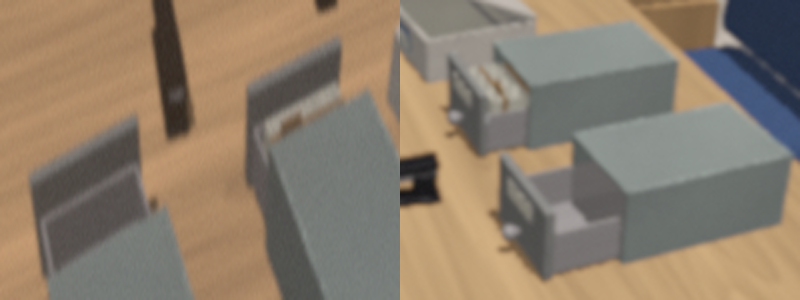

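The crop confirms that the middle file holds the cards and the file near the mug is bare.

- **Full drawer front:** about (542, -14), yaw about 0.045.
- **Case edge:** x about 610, so the drawer is out about 57 mm.
- **Lid:** 0.456 rad open, with its edge at z 156 near (543, 266) and its hinge near x 707.

All of these fit the given sizes. I'll do the lid first.

Request:
{"api": "move_arm", "payload": {
  "moves": [
    [-0.04, -0.006, 0, -0.05],
    [-0.08, -0.013, 0, -0.1],
    [-0.12, -0.02, 0, -0.16],
    [-0.16, -0.026, 0, -0.22],
    [-0.2, -0.032, 0, -0.28],
    [-0.24, -0.038, 0, -0.34],
    [-0.28, -0.045, 0, -0.4],
    [-0.32, -0.052, 0, -0.46],
    [-0.35, -0.056, 0.005, -0.52],
    [-0.377, -0.06, 0.01, -0.55],
    [-0.377, -0.06, 0.01, -0.55],
    [-0.377, -0.06, 0.01, -0.55]
  ],
  "jaw": 0
}}

```text
clock: 1.3
eef_pos: [556.8, 268.3, 194.9]
eef_rot: [-3.141, -0.001, -3.059]
wrist_force: [-0.3, -0.3, 0.3]
finger_gap: 2.2
finger_force: 0.0
```

Request:
{"api": "move_arm", "payload": {
  "moves": [
    [0, 0, 0.01, 0],
    [0, 0, 0.02, 0],
    [0, 0, 0.03, 0],
    [0, 0, 0.038, 0],
    [0, 0, 0.046, 0],
    [0, 0, 0.054, 0],
    [0, 0, 0.062, 0],
    [0, 0, 0.07, 0],
    [0, 0, 0.078, 0],
    [0, 0, 0.086, 0],
    [0, 0, 0.094, 0],
    [0, 0, 0.102, 0]
  ]
}}

```text
clock: 2.5
eef_pos: [556.9, 268.4, 92.8]
eef_rot: [-3.142, -0.0, -3.057]
wrist_force: [-0.8, -0.0, 0.9]
finger_gap: 0.2
finger_force: 0.3
```

Request:
{"api": "move_arm", "payload": {
  "moves": [
    [0, 0, 0.003, 0],
    [0, 0, 0.006, 0],
    [0, 0, 0.009, 0],
    [0, 0, 0.011, 0],
    [0, 0, 0.013, 0],
    [0, 0, 0.0145, 0],
    [0, 0, 0.0145, 0]
  ]
}}

```text
clock: 3.2
eef_pos: [556.9, 268.5, 78.9]
eef_rot: [3.142, 0.0, -3.057]
wrist_force: [0.3, -0.3, -0.2]
finger_gap: 0.4
finger_force: 0.0
```

Request:
{"api": "move_arm", "payload": {
  "moves": [
    [0, 0, 0.001, 0],
    [0, 0, 0.002, 0],
    [0, 0, 0.002, 0],
    [0, 0, 0.002, 0]
  ]
}}

```text
clock: 3.6
eef_pos: [557.1, 268.6, 78.5]
eef_rot: [3.141, 0.001, -3.057]
wrist_force: [-6.1, -2.2, 13.9]
finger_gap: 0.5
finger_force: 7.2
```

Request:
{"api": "move_arm", "payload": {
  "moves": [
    [0, 0, -0.01, 0],
    [0, 0, -0.05, 0],
    [0, 0, -0.1, 0],
    [0.01, -0.03, -0.12, 0],
    [0.02, -0.07, -0.12, 0.01],
    [0.03, -0.11, -0.12, 0.02],
    [0.04, -0.15, -0.12, 0.03],
    [0.052, -0.19, -0.12, 0.04],
    [0.064, -0.23, -0.12, 0.04],
    [0.072, -0.262, -0.12, 0.04],
    [0.075, -0.277, -0.12, 0.04],
    [0.075, -0.277, -0.12, 0.04]
  ]
}}

```text
clock: 4.8
eef_pos: [505.4, -15.4, 197.4]
eef_rot: [-3.141, 0.001, -3.1]
wrist_force: [-0.6, 0.5, -0.3]
finger_gap: 0.5
finger_force: 0.0
```

```bash
python3 - <<'E'
from h import *
a=viewer.camera("scene");cv2.imwrite("pics/scene1.png",a["frame"]);W=cloud(a)
P=W[130:230,345:462].reshape(-1,3);P=P[(P[:,2]>60)&(P[:,2]<260)]
print(len(P),np.percentile(P,[2,50,98],axis=0).round(1)); s=manip.read_state();print(s["eef_pos"],s["eef_rot"])
E
```

```text
4523 [[526.6  47.3  62.6]
 [632.7 254.4  77.8]
 [717.6 391.2  99.7]]
[505.5026287  -14.31770674 197.28418677] [ 3.14157845e+00  4.91718793e-04 -3.09902222e+00]
```

View pics/scene1.png

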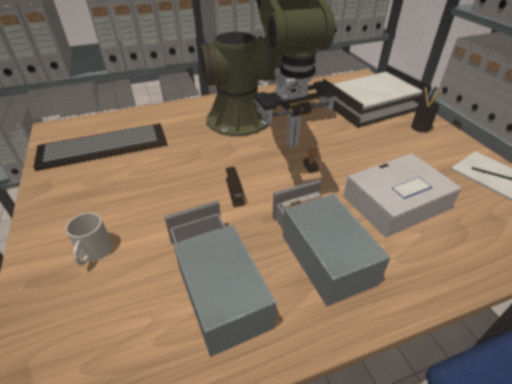

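The lid lies flat at (402,190), with its top at z about 78, and nothing else has moved. The fingers are in front of the full drawer at (295,130), so I'll lower them.

Request:
{"api": "move_arm", "payload": {
  "moves": [
    [0, 0, 0.03, 0],
    [0, 0, 0.06, 0],
    [0, 0, 0.09, 0],
    [0, 0, 0.115, 0],
    [0, 0, 0.13, 0],
    [0, 0, 0.137, 0],
    [0, 0, 0.137, 0]
  ]
}}

```text
clock: 5.55
eef_pos: [505.3, -13.1, 59.5]
eef_rot: [3.141, -0.001, -3.096]
wrist_force: [0.3, -0.2, -0.3]
finger_gap: 0.5
finger_force: 0.0
```

Request:
{"api": "move_arm", "payload": {
  "moves": [
    [-0.008, 0, 0, 0],
    [-0.016, 0, 0, 0],
    [-0.021, 0, 0, 0],
    [-0.026, 0, 0, 0],
    [-0.031, 0, 0, 0],
    [-0.036, 0, 0, 0],
    [-0.041, 0, 0, 0],
    [-0.046, 0, 0, 0],
    [-0.051, 0, 0, 0],
    [-0.056, 0, 0, 0],
    [-0.061, 0, 0, 0],
    [-0.065, 0, 0, 0]
  ]
}}

```text
clock: 6.75
eef_pos: [570.8, -11.0, 59.9]
eef_rot: [-3.142, 0.0, -3.097]
wrist_force: [-3.2, 0.5, 2.1]
finger_gap: 0.5
finger_force: 1.1
```

Request:
{"api": "move_arm", "payload": {
  "moves": [
    [-0.003, 0, 0, 0],
    [-0.006, 0, 0, 0],
    [-0.009, 0, 0, 0],
    [-0.012, 0, 0, 0],
    [-0.014, 0, 0, 0],
    [-0.016, 0, 0, 0],
    [-0.016, 0, 0, 0]
  ]
}}

```text
clock: 7.45
eef_pos: [586.7, -10.3, 59.9]
eef_rot: [-3.142, 0.0, -3.097]
wrist_force: [-0.5, -0.1, -0.6]
finger_gap: 0.3
finger_force: 0.0
```

Request:
{"api": "move_arm", "payload": {
  "moves": [
    [-0.001, 0, 0, 0],
    [-0.002, 0, 0, 0],
    [-0.003, 0, 0, 0],
    [-0.004, 0, 0, 0],
    [-0.004, 0, 0, 0]
  ]
}}

```text
clock: 7.95
eef_pos: [588.9, -10.1, 59.9]
eef_rot: [3.141, -0.004, -3.097]
wrist_force: [-14.5, -0.8, 10.0]
finger_gap: 0.5
finger_force: 7.8
```

The force rose to 14.5 N against about 3 N while sliding, so the drawer is at its hard stop. I'll back off and check.

Request:
{"api": "move_arm", "payload": {
  "moves": [
    [0.001, 0, 0, 0],
    [0.005, 0, 0, 0],
    [0.02, 0, 0, 0],
    [0.045, 0, 0, 0],
    [0.07, 0, -0.02, 0],
    [0.08, 0, -0.06, 0],
    [0.08, 0, -0.1, 0],
    [0.08, 0, -0.14, 0],
    [0.1, 0, -0.17, 0],
    [0.13, 0, -0.18, 0],
    [0.14, 0, -0.18, 0],
    [0.14, 0, -0.18, 0]
  ]
}}

```text
clock: 9.15
eef_pos: [450.1, -16.3, 240.0]
eef_rot: [-3.141, 0.001, -3.098]
wrist_force: [-0.5, -0.1, -0.3]
finger_gap: 0.3
finger_force: 0.0
```

```bash
python3 - <<'E'
from h import *
a=viewer.camera("scene");b=viewer.camera("side");cv2.imwrite("pics/scene2.png",a["frame"])
d=np.load("c0.npz")
for k,c in(("A",a),("B",b)):
    for W in(d[k],cloud(c)):
        m=(W[...,2]>88)&(W[...,2]<106)&(W[...,0]>450)&(W[...,0]<900)
        for y in(-14,-288):
            P=W[m&(abs(W[...,1]-y)<40)]; print(k,y,np.percentile(P[:,0],[.3,1]).round(1),end=" ")
        P=W[(W[...,2]>60)&(W[...,2]<90)&(abs(W[...,1]-280)<80)&(W[...,0]>560)&(W[...,0]<700)]
        print("lid",np.median(P,0).round(1) if len(P) else 0, np.linalg.lstsq(np.c_[P[:,:2],np.ones(len(P))],P[:,2],rcond=None)[0].round(3))
E
```

```text
A -14 [544.6 547.3] A -288 [532.1 534.8] lid [690.  295.2  84. ] [-6.92000e-01 -8.50000e-02  5.83879e+02]
A -14 [601.5 604.5] A -288 [531.4 534.6] lid [638.  279.1  78.1] [-1.1000e-02 -6.0000e-03  8.6818e+01]
B -14 [540.  540.6] B -288 [525.7 526.8] lid [692.3 271.2  85. ] [ 4.24000e-01  9.70000e-02 -2.37931e+02]
B -14 [597.  597.7] B -288 [525.6 527.3] lid [626.1 272.6  81.3] [-1.0000e-03  2.0000e-03  8.1189e+01]
```

View pics/scene2.png

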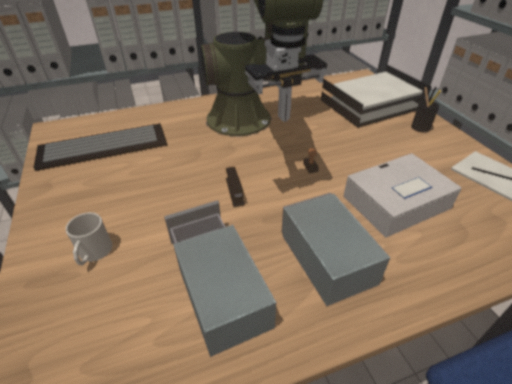

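The full drawer is flush at (300,205), and its front moved 57 mm, as measured beforehand. The empty drawer is unchanged at (193,215), and the lid is flat (slope 0.01 rad or less) at (402,190). The mug, stapler and stamp haven't moved, and the arm is clear, so I'm handing in.

```bash
python3 -c "
from cell import manip; print(manip.sign_off())"
```

```text
the job is handed in; nothing more can be done
None
```

The card-filled drawer is fully shut and the box-file lid is closed; the empty drawer, box file, mug, stapler and stamp were left in place, and the job is handed in (sign-off returned no verdict).

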